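# Hold the waste box's sprung flap open with the push rod

## Task

Pull the push rod (the tall one with the thick black grip) up out of the tool stand and use its foot to push down the sprung flap of the waste box, without touching the flap or box with the gripper itself. Hold the flap open at 40 degrees so that I can drop the used swabs in: finish while still gripping the rod and holding the flap there, because it springs shut if you let go. Leave the brush and the pen in the stand and the jars where they are.

Things in the scene. Friction and masses are not known exactly. Their poses are not given: they have to be found in the camera images.
- rod: Push rod, the tallest of three tools upright in the stand's wells; round, 180 mm long, about 0.13 kg. Origin: centre of the bottom of its foot, z up along the rod. Steel shaft 14 mm thick from 0 to 95 mm, foot rounded (nearly a half ball of 7 mm radius, 8 mm flat at the bottom); black plastic grip 18 mm thick from 95 to 180 mm. It stands on the well's floor, foot 10 mm above the table.
- rod_top (a point): Centre of the top end of the push rod's grip, 180 mm above its foot.
- stand: Dark wooden tool stand, a fixed block 70 mm (x) by 180 mm (y) by 70 mm high. Origin: centre of its underside, z up. Three square wells 16.5 mm wide and 60 mm deep in a row along its y axis, at y = -55, 0 and +55 mm, hold the rod, the brush and the pen in any order. Its yaw is within about 25 degrees, so the row runs across the robot's view.
- brush: Cleaning brush standing bristles up in the stand, wooden handle 13 mm thick, 124 mm long. Origin: bottom end. Stays there.
- pen: Dark metal pen with a clip, 13 mm thick, 118 mm long, standing in the stand. Origin: bottom end. Stays there.
- bin: Waste box, fixed, grey plastic, 150 mm (x) by 130 mm (y) by 130 mm high. Origin: centre of its underside, z up. In its top is a 90 by 90 mm square mouth in the middle, filled by the flap. The flap's hinge runs along y, 43 mm from the middle on the box's +x side (two dark hinge knuckles on top mark it). The box is empty; inner floor 4 mm up.
- flap (a joint): Opening angle of the flap in rad: 0 = shut, level with the box's top; grows as the flap is pushed DOWN into the box; stop at 1.3; 40 degrees is 0.70. The flap is an aluminium plate 84 mm long (hinge to free edge), 86 mm wide, 4 mm thick. A light spring shuts it: pressed about 50 mm from the hinge it pushes back with about 0.5 N at first and 1 to 2 N at 40 degrees.
- flap_hinge (a point): Middle of the flap's hinge axis, which lies in the flap's top surface at the height of the box's top (130 mm). Fixed to the box. Pressed by the upright rod's 7 mm ball foot at horizontal distance d from the hinge, the flap stands at angle a when the foot is (d sin a - 7 mm)/cos a + 7 mm below the box's top: 40 mm for d = 52 mm and 40 degrees.
- flap_edge (a point): Middle of the flap's free edge, on its top surface, 84 mm from the hinge towards the box's -x side when shut; goes down with the flap.
- jar_a: Glass jar with a white lid, 58 mm in diameter, 48 mm high, loose on the table. Origin: centre of its underside. Bystander.
- jar_b: The same jar with a black lid. Bystander.
Not all that is in view belongs to the job. What is shaped like the stand but turquoise is not meant.

How it is judged:
On the way, in this order (a step that is already met when the one before it is completed fails the run):
1. the push rod is gripped and drawn fully out of the stand (z of rod in the frame of stand above 0.08 m and contact force between the fingers and rod above 1 N), for 0.1 s.
2. the rod, held in the gripper, pushes the flap open (value of joint flap above 0.3 rad and contact force between rod and flap above 0.2 N and contact force between the fingers and rod above 1 N), for 0.2 s.
At the end, for the whole second after the job is handed in: Through the last second the flap is held at 40 degrees +-8 (0.56 to 0.84 rad) by the rod pressing on it (over 0.2 N), grip end up, foot over 30 mm above the table, the rod still gripped (over 1 N). Brush, pen and jars are within 30 mm of their starts (value of joint flap between 0.558 and 0.838 rad and contact force between rod and flap above 0.2 N and contact force between the fingers and rod above 1 N and height (world z) of rod above 0.03 m and angle between rod's own z axis and vertical below 0.8 rad and height (world z) of rod_top above 0.15 m and distance of each of brush, pen, jar_a, jar_b from where it was at the start of the episode below 0.03 m); the arm keeps its last pose, push and grip.
It fails at once if the gripper or arm touches the flap or the box (contact force between any of the fingers, the arm and bin above 0.5 N).
It fails at once if a bystander (brush, pen or jar) is moved more than 30 mm (distance of any of brush, pen, jar_a, jar_b from where it was at the start of the episode above 0.03 m).
It also fails if it takes over 38 s, if anything falls off the work surface, if the arm or the gripper's body presses on something with over 40 N, if the wrist force passes 120 N, or if a joint passes its speed limit or range.

## Robot

A 7-joint arm with a two-finger parallel gripper is mounted at the origin on the work surface. World frame = base frame: x ahead of the robot, y to its left, z up, the work surface at z = 0. Lengths are in m, angles in rad, forces in N, time in s.
With the tool pointing down it reaches from about 0.425 to 0.925 m from the base axis. Payload 6.8 kg.
Tool frame: the origin (TCP) lies on the mounting face of the last link; the fingertips stand 173 mm ahead of it and the grasp point (between the pads) lies 155 mm ahead of it; z points along the fingers, y is the direction in which the jaws open and shut (so a half turn about z gives the same grasp; the last joint's range is limited). The gripper opens to 85 mm and grips with 20 to 120 N. Pads are 22 mm wide; open, the fingers measure 114 mm over their backs; the gripper's body (76 mm by 85 mm) begins 54 mm behind the grasp point. The pads swing forward as they close: fully open they stand 13 mm farther back than shut.
Start: joints at [1.03, 0.477, 0.022, 1.555, -0.011, 1.109, -0.083], TCP at [0.283, -0.613, 0.405] pointing down, gripper open.
Joint ranges: [-2.96, 2.96], [-0.34, 2.1], [-1.41, 1.46], [0.24, 2.44], [-1.37, 4.51], [0.17, 1.92], [-2.96, 2.96]. Speed limits (rad/s): [2.39, 2.39, 3.14, 3.14, 3.14, 3.14, 3.14].

## Interface

Orientations are given as a unit quaternion [w, x, y, z].
In Python, from station import sensors, read_camera, bot gives the robot as it stands. The module is installed in compiled form; this text tells all that it offers.
- The arm moves only by the tool play_rows, never from a script. Its argument "commands" is a list of rows, each a list of 4 numbers: the shift along the tool's x, y, z in m, then the turn about the tool's z in degrees. A call has 1 to 20 rows; each row shifts and turns the commanded pose from where the row before left it, along the tool's axes as they then stand; what a row does not reach is not made up. A row lasts 1/10 s, in which the tool goes at most 50 mm and 8.59 degrees, less where a joint would pass 70% of its speed; a pose out of reach is approached as far as the arm can. A call with a gripper value outside its range is refused whole. "claw" is the finger opening in m, from 0 to 0.0854, set as the call begins (left out, the last holds). The fingers move at their own pace and stop on an object; "force" is the grip in N (left out, the last holds). Time passes only in rows, so rows that do not move let the fingers close. It gives the time, the measured TCP pose, the force and the opening at its end, in the units of the state.
- sensors.get_obs(): the state, without advancing time (a new reading comes with each control period).
- read_camera(name): name is "scene" or "top" or "wrist"; returns a dict with "frame" (384x512x3 uint8, blue, green, red), "depth" (384x512 float32, m along the optical axis (not along the pixel's ray), 0 where there is no reading), "fx", "fy", "cx", "cy" (pixels), "distortion" ([k1, k2, p1, p2, k3] as OpenCV has them; the pictures are not rectified), "rvec" (rotation vector, rad) and "tvec" (3), from world to camera coordinates, as OpenCV has them; the wrist camera has in their place "T_tool_cam" (4x4, takes a point from camera to tool coordinates, whose origin is the TCP and whose axes are the flange's). Camera axes: x right, y down, z forward; pixel columns grow to the right and rows downward; lengths in m; the calibration is good to about 2 mm. A picture is of the moment at which its call begins: read the wrist's pose just before it.
- bot.hand_in(): hands the job in, once; it reports no verdict.
The state is a dict: "t": time; "q": joint angles; "joint_vel": joint speeds; "joint_torque": joint torques, N m; "eef_pos": TCP position; "tool_rot": TCP orientation; "contact_force": force on the tool from outside, world axes, zero at the start; "torque": the same for the moment, N m; "gripper_width": opening from 0.0 (shut) to 1.0 (fully open).
Only numpy, scipy, OpenCV 4.12 (cv2) and the standard library are available. Lean on these libraries where they do the work, as an engineer would, in place of code of your own. Each camera call takes 0.05 s, during which the arm holds its last target.

## Working session

There is one attempt and no reset: what is moved stays moved. The work goes in short steps, Python scripts to look and compute and a tool call to move; the robot and the scene stay as the last step left them, time stands still between calls to the robot, and variables do not carry over. Pictures are saved under pics/ and viewed, and the job is handed in when it is done.

Besides the shell and the picture viewer there is one more tool, called as name(argument=value, ...) on one line, values as JSON. play_rows: Moves the arm, as the interface text tells. Its arguments: {"type":"object","properties":{"commands":{"type":"array"},"claw":{"type":"number"},"force":{"type":"number"}},"required":["commands"]}

```bash
mkdir -p pics
cat > h.py <<'E'
import numpy as np,cv2
from station import sensors, read_camera, bot
def save(c,n): cv2.imwrite('pics/'+n,c['frame'])
def world(c,u,v):
    # depth pixel->world
    K=np.array([[c['fx'],0,c['cx']],[0,c['fy'],c['cy']],[0,0,1]]);D=np.array(c['distortion'])
    uv=np.array([np.atleast_1d(u),np.atleast_1d(v)],float).T.reshape(-1,1,2)
    n=cv2.undistortPoints(uv,K,D)[:,0]
    d=c['depth'][np.atleast_1d(v).astype(int),np.atleast_1d(u).astype(int)]
    p=np.c_[n*d[:,None],d]
    return towo(c,p)
def towo(c,p):
    R,_=cv2.Rodrigues(np.array(c['rvec'],float));t=np.array(c['tvec'],float).ravel()
    return (p-t)@R
def plane(c,u,v,z):
    K=np.array([[c['fx'],0,c['cx']],[0,c['fy'],c['cy']],[0,0,1]]);D=np.array(c['distortion'])
    uv=np.array([np.atleast_1d(u),np.atleast_1d(v)],float).T.reshape(-1,1,2)
    n=cv2.undistortPoints(uv,K,D)[:,0]
    a=towo(c,np.zeros((len(n),3)));b=towo(c,np.c_[n,np.ones(len(n))])
    s=(z-a[:,2])/(b-a)[:,2]
    return a+s[:,None]*(b-a)
E
python3 - <<'E'
from h import *
o=sensors.get_obs();print({k:np.round(v,3) for k,v in o.items()})
for n in('scene','top'):
    c=read_camera(n);save(c,n+'0.png');np.save(n+'.npy',c,allow_pickle=True);print(n,c['rvec'],c['tvec'],c['fx'])
E
```

```text
{'t': np.float64(0.0), 'q': array([ 1.03 ,  0.478,  0.022,  1.556, -0.012,  1.109, -0.083]), 'joint_vel': array([ 0.   ,  0.002,  0.   , -0.001, -0.001, -0.   , -0.   ]), 'joint_torque': array([ 0.0000e+00, -5.9645e+01,  1.6080e+00, -2.8120e+01,  1.2000e-02,
        9.0000e-03,  0.0000e+00]), 'eef_pos': array([ 0.283, -0.612,  0.404]), 'tool_rot': array([-0.001,  0.977,  0.215, -0.   ]), 'contact_force': array([0.119, 0.059, 0.59 ]), 'torque': array([ 0.002, -0.011, -0.004]), 'gripper_width': np.float64(0.999)}
scene [ 2.18713933  0.96569409 -0.40238035] [-0.38716087 -0.19130221  1.23469884] 350.852760263333
top [ 2.18446513 -2.16135394  0.13291898] [-0.03390697  0.59933478  1.2380694 ] 391.4774088455101
```

View pics/scene0.png

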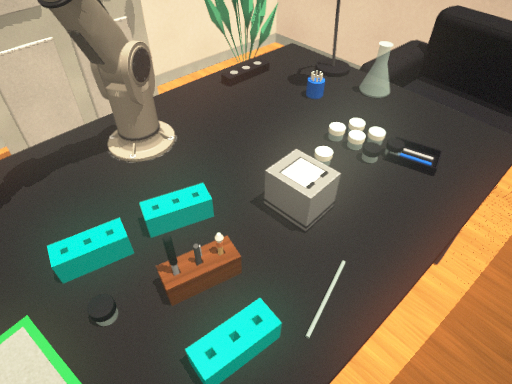

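View pics/top0.png

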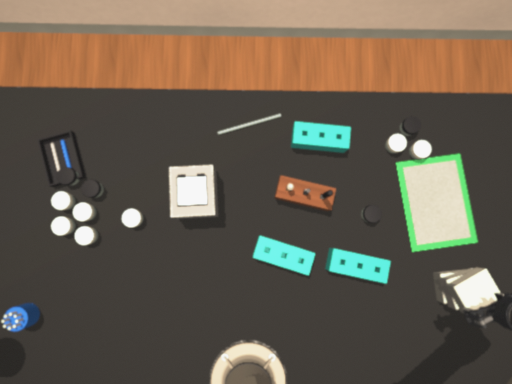

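The scene view shows the brown stand at (200,265), with the black-gripped rod at its left end near (170,250). The bin is at (302,185). In the top view the stand is at (306,193) with the rod at (328,195), and the bin is at (193,190) with its hinge knuckles on the far side (180–203,175). Next I'll zoom in and measure.

Run:
```python
from h import *
T=np.load('top.npy',allow_pickle=True).item();S=np.load('scene.npy',allow_pickle=True).item()
a=cv2.resize(T['frame'][140:240,150:400],None,fx=3.2,fy=3.2,interpolation=cv2.INTER_CUBIC)
cv2.imwrite('pics/t1.png',a)
a=cv2.resize(S['frame'][140:310,140:350],None,fx=3.5,fy=3.5,interpolation=cv2.INTER_CUBIC)
cv2.imwrite('pics/s1.png',a)
for c,nm in((T,'top'),(S,'scene')):
    vv,uu=np.mgrid[0:384,0:512]; vv=vv.ravel();uu=uu.ravel()
    P=world(c,uu,vv);f=c['frame'].reshape(-1,3).astype(int);ok=c['depth'].ravel()>0
    hsv=cv2.cvtColor(c['frame'],cv2.COLOR_BGR2HSV).reshape(-1,3)
    reg=ok&(P[:,0]>.3)&(P[:,0]<.95)&(P[:,1]>-.4)&(P[:,1]<.35)
    # bin top
    m=reg&(abs(P[:,2]-.13)<.008)&(f.min(1)>90)
    im=(m.reshape(384,512)*255).astype('uint8');n,l,st,ce=cv2.connectedComponentsWithStats(im)
    i=1+np.argmax(st[1:,4]);sel=(l.ravel()==i)
    print(nm,'bin',cv2.minAreaRect(P[sel][:,:2].astype('float32')),np.median(P[sel][:,2]),st[i])
    m=reg&(abs(P[:,2]-.07)<.008)&(hsv[:,0]<15)&(hsv[:,1]>100)
    im=(m.reshape(384,512)*255).astype('uint8');im=cv2.morphologyEx(im,cv2.MORPH_CLOSE,np.ones((3,3)));n,l,st,ce=cv2.connectedComponentsWithStats(im)
    i=1+np.argmax(st[1:,4]);sel=(l.ravel()==i)&m
    print(nm,'stand',cv2.minAreaRect(P[sel][:,:2].astype('float32')),np.median(P[sel][:,2]),st[i])
    m=reg&(P[:,2]>.14)&(P[:,2]<.22)&(P[:,1]<-.05)
    q=P[m];print(nm,'rodpts',len(q),np.round(q[np.argsort(-q[:,2])][:15],3), np.median(q,0))
```

```text
top bin ((0.5867569446563721, 0.17304322123527527), (0.1506897211074829, 0.13071683049201965), 3.695303440093994) 0.1301782388682621 [ 170  165   45   52 2088]
top stand ((0.5915173888206482, -0.17610174417495728), (0.1803244650363922, 0.07069683820009232), 77.18828582763672) 0.07026224265171789 [ 276  176   60   34 1121]
top rodpts 50 [[ 0.583 -0.231  0.196]
 [ 0.58  -0.229  0.192]
 [ 0.577 -0.235  0.192]
 [ 0.583 -0.226  0.192]
 [ 0.575 -0.226  0.192]
 [ 0.578 -0.229  0.191]
 [ 0.577 -0.226  0.191]
 [ 0.586 -0.224  0.19 ]
 [ 0.575 -0.224  0.19 ]
 [ 0.581 -0.235  0.19 ]
 [ 0.575 -0.232  0.19 ]
 [ 0.575 -0.229  0.189]
 [ 0.583 -0.224  0.189]
 [ 0.578 -0.221  0.189]
 [ 0.581 -0.224  0.188]] [ 0.57763895 -0.22596536  0.18615865]
scene bin ((0.5866655111312866, 0.17246870696544647), (0.15169274806976318, 0.13297545909881592), 3.0772595405578613) 0.1293117803017737 [ 266  149   75   52 1972]
scene stand ((0.5909030437469482, -0.17578017711639404), (0.17938391864299774, 0.0730748176574707), 76.9261703491211) 0.06958416967994294 [ 157  236   84   56 1861]
scene rodpts 170 [[ 0.584 -0.231  0.192]
 [ 0.583 -0.233  0.191]
 [ 0.579 -0.226  0.191]
 [ 0.583 -0.235  0.191]
 [ 0.576 -0.236  0.19 ]
 [ 0.576 -0.228  0.19 ]
 [ 0.579 -0.235  0.19 ]
 [ 0.584 -0.229  0.19 ]
 [ 0.578 -0.237  0.19 ]
 [ 0.584 -0.234  0.19 ]
 [ 0.579 -0.231  0.189]
 [ 0.577 -0.234  0.189]
 [ 0.576 -0.231  0.189]
 [ 0.577 -0.229  0.189]
 [ 0.581 -0.225  0.189]] [ 0.58456953 -0.2327796   0.17417726]
```

View pics/t1.png

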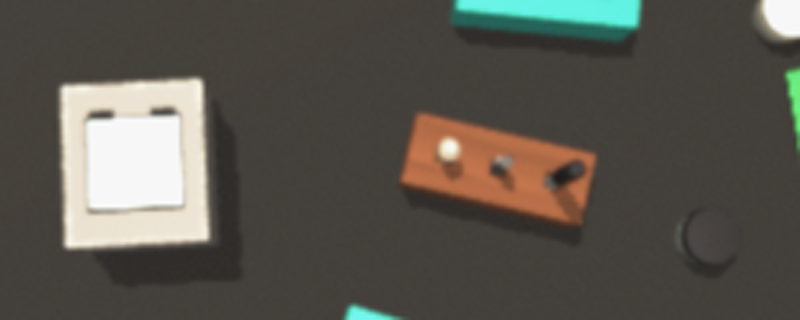

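View pics/s1.png

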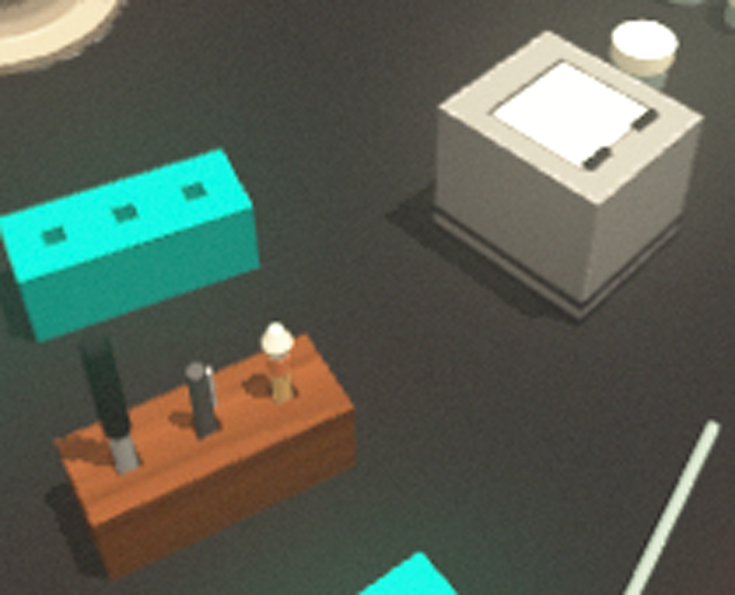

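The two views agree to about 1 mm:

| Item | Centre (m) | Yaw | Height (m) |
|---|---|---|---|
| Stand | (0.591, -0.176) | about -13° | – |
| Rod | (0.579, -0.230) | – | 0.19 at its top |
| Bin | (0.587, 0.173) | about +3.4° | 0.13 at its top |

The bin's hinge is on its far side (+x). I'll line the jaws up with the bin's x axis, so the flap's sideways push acts along the pad normals.

play_rows(commands=[[0,0,0,-8.5],[0,0,0,-8.5],[0,0,0,-8.5],[0,0,0,-8.5],[0,0,0,-8.5],[0,0,0,-8.5],[0,0,0,-8.5],[0,0,0,-8.5],[0,0,0,0]], claw=0.0854, force=40)

```text
t: 1.0
eef_pos: [0.2828, -0.6127, 0.4041]
tool_rot: [-0.0, 0.689, 0.725, 0.0]
contact_force: [-0.2, -0.3, 0.6]
gripper_width: 1.003
```

```bash
cat >> h.py <<'E'
from scipy.spatial.transform import Rotation
def go(x,y,z):
    o=sensors.get_obs();q=o['tool_rot'];R=Rotation.from_quat([q[1],q[2],q[3],q[0]]).as_matrix()
    d=R.T@(np.array([x,y,z])-o['eef_pos'])
    print('t',o['t'],'pos',np.round(o['eef_pos'],4),'yaw tool y',np.degrees(np.arctan2(R[1,1],R[0,1])),'z',np.round(R[:,2],3),'need',np.round(d,4),'F',np.round(o['contact_force'],2),'w',o['gripper_width'],'q',np.round(o['q'],2))
E
python3 -c "
from h import *
go(.5795,-.2297,.404)"
```

```text
t 1.0 pos [ 0.2828 -0.6127  0.4041] yaw tool y 2.8589127746828975 z [-0.     0.001 -1.   ] need [0.3678 0.3154 0.0004] F [-0.21 -0.26  0.58] w 1.0026324525740762 q [ 1.21  0.49 -0.23  1.54  0.12  1.13  1.  ]
```

play_rows(commands=[[0.015,0.013,0,0],[0.027,0.023,0,0],[0.027,0.023,0,0],[0.027,0.023,0,0],[0.027,0.023,0,0],[0.027,0.023,0,0],[0.027,0.023,0,0],[0.027,0.023,0,0],[0.027,0.023,0,0],[0.027,0.023,0,0],[0.027,0.023,0,0],[0.027,0.023,0,0],[0.027,0.023,0,0],[0.027,0.023,0,0],[0.002,0.003,0,0],[0,0,0,0],[0,0,0,0]])

```text
t: 2.7
eef_pos: [0.5792, -0.2302, 0.4045]
tool_rot: [-0.0, 0.69, 0.723, -0.001]
contact_force: [0.5, -0.6, 0.2]
gripper_width: 1.0
```

Run:
```python
from h import *
go(.5795,-.2297,.315)
c=read_camera('wrist');save(c,'w1.png');c=read_camera('scene');save(c,'s2.png')
```

```text
t 2.7 pos [ 0.5792 -0.2302  0.4045] yaw tool y 2.674376911544351 z [-0.001 -0.001 -1.   ] need [0.0005 0.0004 0.0895] F [ 0.49 -0.59  0.22] w 0.999595992299843 q [ 0.57  0.42 -0.38  1.66  0.17  1.09  0.18]
```

View pics/w1.png

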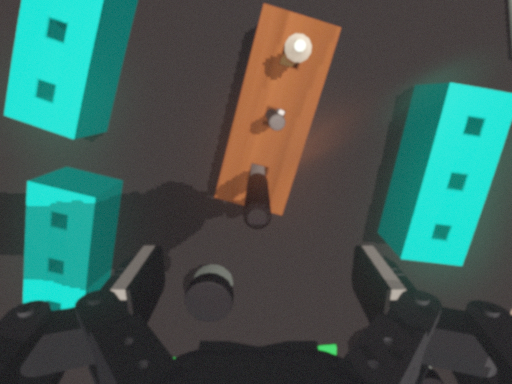

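View pics/s2.png

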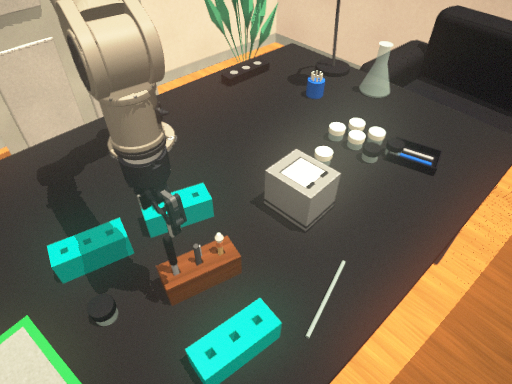

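The wrist view shows the rod top at (257,215), midway between the fingers at (140,270) and (378,270). I'll descend and grip.

play_rows(commands=[[0,0,0.015,0],[0,0,0.015,0],[0,0,0.015,0],[0,0,0.015,0],[0,0,0.015,0],[0,0,0.015,0],[0,0,0,0],[0,0,0,0]])

```text
t: 3.6
eef_pos: [0.5799, -0.2298, 0.3144]
tool_rot: [-0.0, 0.69, 0.724, -0.0]
contact_force: [-0.5, -0.5, 1.2]
gripper_width: 0.999
```

play_rows(commands=[[0,0,0,0],[0,0,0,0],[0,0,0,0],[0,0,0,0],[0,0,0,0],[0,0,0,0],[0,0,0,0],[0,0,0,0],[0,0,0,0],[0,0,0,0],[0,0,0,0],[0,0,0,0]], claw=0.0, force=70)

```text
t: 4.8
eef_pos: [0.5797, -0.2299, 0.3151]
tool_rot: [0.0, 0.69, 0.724, -0.0]
contact_force: [-2.1, 0.3, 5.5]
gripper_width: 0.189
```

Run:
```python
from h import *
go(.5795,-.2297,.315)
c=read_camera('wrist');save(c,'w2.png')
c=read_camera('scene');cv2.imwrite('pics/s3.png',cv2.resize(c['frame'][150:310,120:330],None,fx=3.5,fy=3.5,interpolation=cv2.INTER_CUBIC))
```

```text
t 4.8 pos [ 0.5797 -0.2299  0.3151] yaw tool y 2.7856480601389184 z [-0. -0. -1.] need [ 0.0003 -0.0002  0.0001] F [-2.14  0.31  5.53] w 0.18902826135347828 q [ 0.55  0.51 -0.37  1.74  0.22  0.92  0.14]
```

View pics/s3.png

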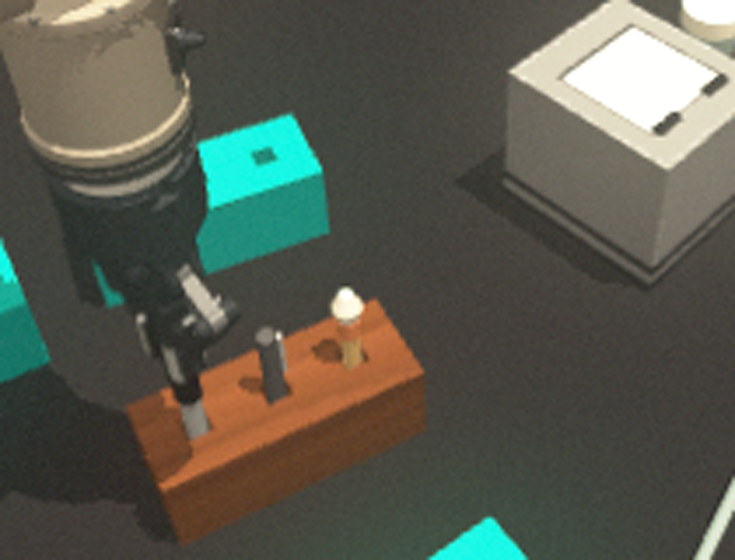

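View pics/w2.png

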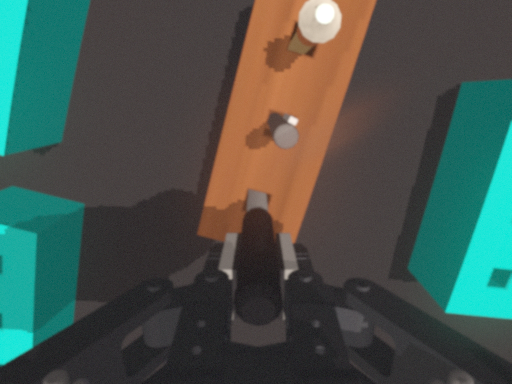

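The rod is gripped: the wrist view shows both pads on the black grip at (258,270), and the opening reads about 16 mm. I'll draw it straight up.

play_rows(commands=[[0,0,-0.005,0],[0,0,-0.01,0],[0,0,-0.01,0],[0,0,-0.01,0],[0,0,-0.01,0],[0,0,-0.015,0],[0,0,-0.015,0],[0,0,-0.015,0],[0,0,-0.015,0],[0,0,-0.015,0],[0,0,-0.015,0],[0,0,-0.015,0],[0,0,-0.015,0],[0,0,-0.005,0],[0,0,0,0],[0,0,0,0],[0,0,0,0]])

```text
t: 6.6
eef_pos: [0.5796, -0.2298, 0.4837]
tool_rot: [-0.001, 0.69, 0.724, -0.0]
contact_force: [0.5, 0.3, -1.7]
gripper_width: 0.194
```

Run:
```python
from h import *
go(.587,.173,.485)
c=read_camera('wrist');save(c,'w3.png')
for n in('scene','top'):
    c=read_camera(n);np.save(n+'2.npy',c,allow_pickle=True)
    if n=='scene':cv2.imwrite('pics/s4.png',cv2.resize(c['frame'][110:310,120:330],None,fx=3,fy=3,interpolation=cv2.INTER_CUBIC))
```

```text
t 6.6 pos [ 0.5796 -0.2298  0.4837] yaw tool y 2.799100760193336 z [-0.002  0.001 -1.   ] need [ 0.402   0.0271 -0.0011] F [ 0.47  0.26 -1.7 ] w 0.19366488431191844 q [ 0.57  0.36 -0.39  1.57  0.14  1.24  0.21]
```

View pics/s4.png

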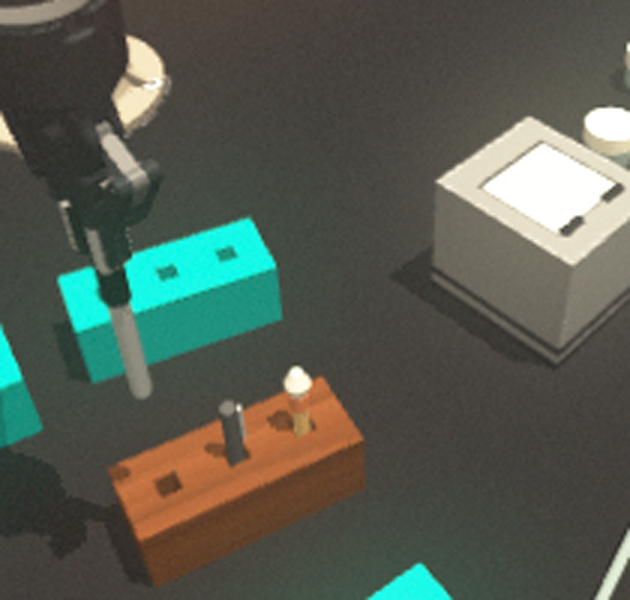

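View pics/w3.png

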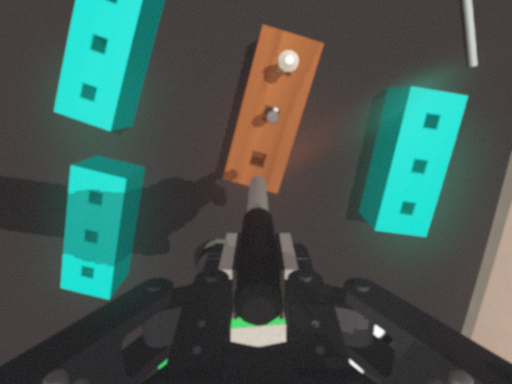

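The rod is out, with its foot at scene pixel (167,241) and well 3 empty. The brush and pen are still standing. Next I'll measure the foot and the rod's tilt.

Run:
```python
from h import *
S=np.load('scene2.npy',allow_pickle=True).item()
vv,uu=np.mgrid[200:246,145:185];u=uu.ravel();v=vv.ravel()
P=world(S,u,v);ok=(abs(P[:,0]-.58)<.03)&(abs(P[:,1]+.23)<.03)&(P[:,2]>.15)&(P[:,2]<.30)
q=P[ok]
for a in np.arange(.17,.30,.015):
    s=q[(q[:,2]>=a)&(q[:,2]<a+.015)]
    if len(s):print(round(a,3),len(s),np.round(np.median(s,0),4))
print(q[:,2].min())
cam=towo(S,np.zeros((1,3)));print('cam',cam)
o=plane(S,166.7,242,.179);print(o)
```

```text
0.17 8 [ 0.5831 -0.2318  0.1833]
0.185 33 [ 0.5843 -0.2325  0.1934]
0.2 38 [ 0.5843 -0.2323  0.2082]
0.215 36 [ 0.5842 -0.2323  0.223 ]
0.23 38 [ 0.584  -0.2323  0.2376]
0.245 43 [ 0.5847 -0.2322  0.2522]
0.26 39 [ 0.5846 -0.2326  0.2658]
0.275 62 [ 0.5861 -0.2328  0.2822]
0.29 44 [ 0.5862 -0.233   0.2948]
0.1803520063629163
cam [[ 1.00782484 -0.39365668  0.7350475 ]]
[[ 0.58050125 -0.23220193  0.179     ]]
```

play_rows(commands=[[0.006,0,0,0],[0.014,0.001,0,0],[0.023,0.001,0,0],[0.023,0.001,0,0],[0.023,0.001,0,0],[0.023,0.001,0,0],[0.023,0.001,0,0],[0.023,0.001,0,0],[0.023,0.001,0,0],[0.023,0.001,0,0],[0.023,0.001,0,0],[0.023,0.001,0,0],[0.023,0.001,0,0],[0.023,0.001,0,0],[0.023,0.001,0,0],[0.023,0.001,0,0],[0.023,0.001,0,0],[0.023,0.001,0,0],[0.014,0.001,0,0]])

```text
t: 8.65
eef_pos: [0.577, 0.1759, 0.485]
tool_rot: [-0.0, 0.688, 0.725, 0.0]
contact_force: [-0.0, 0.2, -2.2]
gripper_width: 0.191
```

play_rows(commands=[[0,0,0,0],[0,0,0,0],[0,0,0,0]])

```text
t: 8.95
eef_pos: [0.5784, 0.1711, 0.4846]
tool_rot: [0.0, 0.69, 0.723, -0.0]
contact_force: [-0.2, 0.1, -1.7]
gripper_width: 0.189
```

Run:
```python
from h import *
go(.578,.1725,.435)
c=read_camera('scene');cv2.imwrite('pics/s5.png',cv2.resize(c['frame'][60:250,200:400],None,fx=3,fy=3,interpolation=cv2.INTER_CUBIC))
vv,uu=np.mgrid[100:230,250:350];P=world(c,uu.ravel(),vv.ravel())
ok=(abs(P[:,0]-.58)<.03)&(abs(P[:,1]-.17)<.03)&(P[:,2]>.15)&(P[:,2]<.27);q=P[ok]
for a in np.arange(.165,.27,.02):
    s=q[(q[:,2]>=a)&(q[:,2]<a+.02)]
    if len(s):print(round(a,3),len(s),np.round(np.median(s,0),4))
print(q[:,2].min())
```

```text
t 8.95 pos [0.5784 0.1711 0.4846] yaw tool y 2.6778382091906283 z [-0.    -0.001 -1.   ] need [ 0.0015 -0.0004  0.0496] F [-0.25  0.05 -1.67] w 0.18878824615159873 q [ 0.04  0.35 -0.56  1.61  0.19  1.24 -0.51]
0.165 8 [0.5803 0.1662 0.1834]
0.185 33 [0.5823 0.1667 0.1952]
0.205 39 [0.5824 0.1667 0.2144]
0.225 43 [0.5817 0.1668 0.2351]
0.245 39 [0.5823 0.1671 0.2546]
0.265 10 [0.5819 0.1675 0.2665]
0.17920255657935072
```

View pics/s5.png

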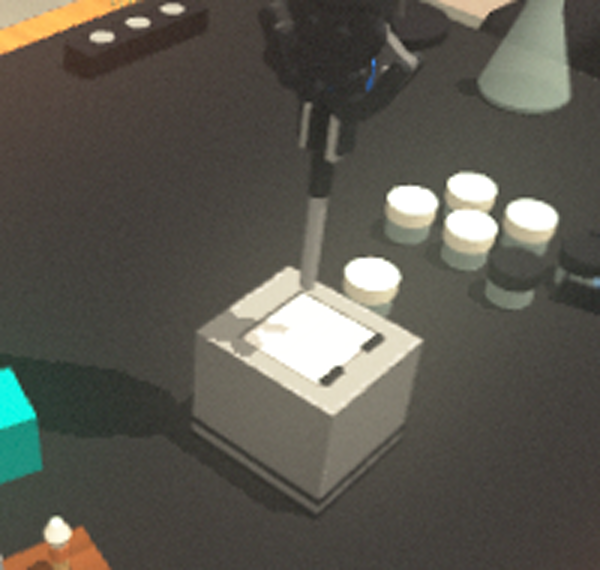

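The rod is upright over the flap, about 52 mm from the hinge. The depth puts its foot at z ≈ 0.179. I'll press down in stages.

play_rows(commands=[[0,0,0.01,0],[0,0,0.01,0],[0,0,0.01,0],[0,0,0.01,0],[0,0,0.005,0],[0,0,0.005,0],[0,0,0.005,0],[0,0,0.005,0],[0,0,0.005,0],[0,0,0.005,0],[0,0,0,0],[0,0,0,0]])

```text
t: 10.2
eef_pos: [0.5779, 0.1726, 0.4145]
tool_rot: [-0.0, 0.69, 0.724, -0.0]
contact_force: [-0.6, -0.4, -0.6]
gripper_width: 0.19
```

play_rows(commands=[[0,0,0.004,0],[0,0,0.004,0],[0,0,0.004,0],[0,0,0.004,0],[0,0,0.003,0],[0,0,0,0],[0,0,0,0],[0,0,0,0],[0,0,0,0]])

```text
t: 11.1
eef_pos: [0.578, 0.1726, 0.3956]
tool_rot: [-0.0, 0.69, 0.724, -0.0]
contact_force: [-1.9, -0.1, -1.4]
gripper_width: 0.192
```

```bash
cat > m.py <<'E'
from h import *
import sys
go(.578,.1725,.395)
for n in('scene','top'):
    c=read_camera(n)
    sl=(slice(80,250),slice(210,390)) if n=='scene' else (slice(140,240),slice(140,260))
    cv2.imwrite(f'pics/{n}_{sys.argv[1]}.png',cv2.resize(c['frame'][sl],None,fx=3.3,fy=3.3,interpolation=cv2.INTER_CUBIC))
    vv,uu=np.mgrid[0:384,0:512];P=world(c,uu.ravel(),vv.ravel())
    y=np.radians(3.4);h=np.array([.6297,.1755]);D=P[:,:2]-h
    X=D@[np.cos(y),np.sin(y)];Y=D@[-np.sin(y),np.cos(y)];Z=P[:,2]-.13
    ok=(X<-.01)&(X>-.08)&(abs(Y)<.04)&(Z<.004)&(Z>-.08)
    # exclude near rod, inner walls
    ok&=~((abs(X+.052)<.014)&(abs(Y)<.014))
    a=np.arctan2(-Z[ok],-X[ok]);print(n,ok.sum(),'angle deg pct',np.degrees(np.percentile(a,[10,25,50,75,90])).round(1))
    if n=='scene':
        ok=(abs(P[:,0]-.58)<.03)&(abs(P[:,1]-.17)<.03)&(P[:,2]>.132)&(P[:,2]<.19);q=P[ok]
        for b in(.135,.16):
            s=q[(q[:,2]>=b)&(q[:,2]<b+.025)];print('rod',np.round(np.median(s,0),4),len(s))
E
python3 m.py a
```

```text
t 11.1 pos [0.578  0.1726 0.3956] yaw tool y 2.8011320158326902 z [-0.001 -0.    -1.   ] need [-0.0001  0.      0.0006] F [-1.88 -0.13 -1.43] w 0.19184145927349328 q [ 0.02  0.42 -0.55  1.71  0.25  1.07 -0.55]
scene 122 angle deg pct [38.  38.8 39.3 39.8 40.3]
rod [0.5811 0.1684 0.1486] 40
rod [0.5818 0.1675 0.1721] 37
top 178 angle deg pct [35.2 37.  38.9 40.9 43. ]
```

View pics/scene_a.png

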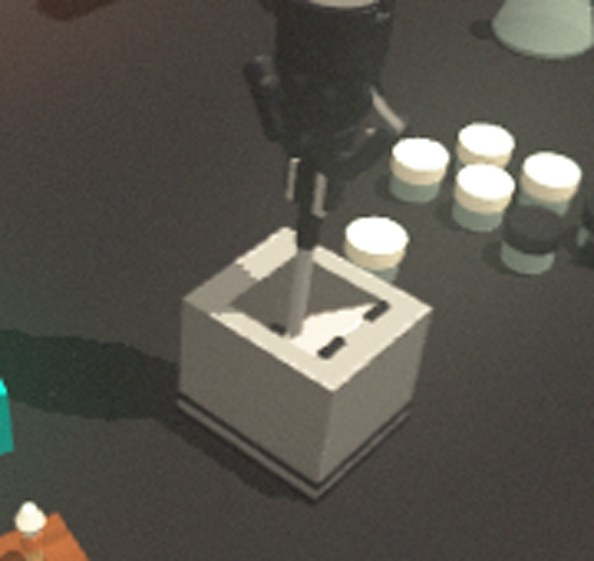

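The flap is open with the rod's foot on it at scene crop (295,335). Both cameras give about 39°. I'll hold for a second and check for drift.

play_rows(commands=[[0,0,0,0],[0,0,0,0],[0,0,0,0],[0,0,0,0],[0,0,0,0],[0,0,0,0],[0,0,0,0],[0,0,0,0],[0,0,0,0],[0,0,0,0]])

```text
t: 12.2
eef_pos: [0.5781, 0.1726, 0.3957]
tool_rot: [0.0, 0.69, 0.724, 0.0]
contact_force: [-1.2, 0.1, -1.0]
gripper_width: 0.192
```

```bash
python3 m.py b
python3 - <<'E'
from h import *
for n in('top','scene'):
    a=np.load(n+'.npy',allow_pickle=True).item()['frame'];b=read_camera(n);save(b,n+'_full.png')
E
```

```text
t 12.2 pos [0.5781 0.1726 0.3957] yaw tool y 2.7979792789642985 z [ 0. -0. -1.] need [-0.0001 -0.0001  0.0007] F [-1.24  0.1  -1.04] w 0.19239313799945917 q [ 0.02  0.42 -0.55  1.71  0.25  1.07 -0.55]
scene 124 angle deg pct [38.4 38.9 39.4 40.  40.6]
rod [0.5814 0.1677 0.147 ] 40
rod [0.5822 0.1681 0.1721] 40
top 179 angle deg pct [35.6 37.6 39.2 41.  42.7]
```

View pics/scene_full.png

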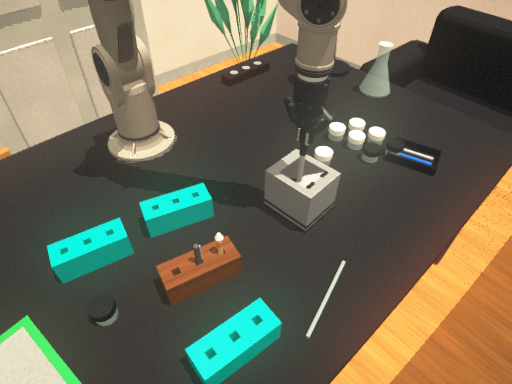

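The angle held steady at about 39.3°. The brush (220,238), the pen (198,252) and the jars look unmoved. I'm handing in.

```bash
python3 -c "
from h import *
bot.hand_in();print(sensors.get_obs()['t'])"
```

```text
the job is handed in; nothing more can be done
the job is handed in; nothing more can be done
```

I pulled the push rod out of the stand and used its foot to push the waste box's flap down. I handed in at about 12 s, still gripping the rod and holding the flap open.

- **Flap:** the depth images put it at 39.4° (scene camera) and 39.2° (top camera), and it did not drift over a one-second hold.
- **Rod:** it was upright and firmly gripped, with its foot at about z = 0.09 m, pressing about 52 mm from the hinge.
- **Contact with the box:** the fingertips stayed roughly 90 mm above it.
- **Brush, pen and jars:** they look unmoved in the last picture. I judged this by eye and did not measure it.
- **Force on the flap:** the wrist force was about 1–2 N sideways, towards the box's -x side, as expected from the flap. Its vertical part is close to the sensor's drift, so I did not measure the contact force exactly.

No check failed or disagreed. The hand-in gives no verdict.

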